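# Find the full bolt tin by hefting

## Robot

A 6-joint arm with a two-finger parallel gripper is mounted at the origin on the work surface. World frame = base frame: x ahead of the robot, y to its left, z up, the work surface at z = 0. Lengths are in m, angles in rad, forces in N, time in s.
With the tool pointing down it reaches from about 0.35 to 0.85 m from the base axis. Payload 8.1 kg.
Tool frame: the origin (TCP) lies where the fingers leave the gripper's body, on its centre line; the fingertips stand 73 mm ahead of it and the grasp point (between the pads) lies 54 mm ahead of it; x points along the fingers, y is the direction in which the jaws open and shut, and the axes are right-handed (so a half turn about x gives the same grasp; the last joint's range is limited). The gripper opens to 85 mm and grips with 20 to 120 N. Pads are 22 mm wide; open, the fingers measure 114 mm over their backs; the gripper's body (76 mm by 85 mm) begins 54 mm behind the grasp point. The pads swing forward as they close: fully open they stand 13 mm farther back than shut.
Start: joints at [-1.358, 0.13, 1.488, -0, 1.523, -0.085], TCP at [0.176, -0.574, 0.304] pointing down, gripper open.
Joint ranges: [-2.96, 2.96], [-0.89, 2.26], [0.02, 2.5], [-1.34, 4.48], [0, 2.73], [-2.66, 2.66]. Speed limits (rad/s): [2.39, 2.39, 2.79, 3.14, 3.14, 3.14].

## Interface

Orientations are given as a rotation vector (axis times angle).
In Python, from bench import env gives the robot as it stands.
- The arm moves only by the shell command python3 -m inch 'ROWS'. ROWS is JSON, one flat list of numbers, 7 for each row, row after row: the shift along the world's x, y, z in m, then the turn, a rotation vector about the world's x, y, z in degrees, then the opening, from 0 (shut) to 1 (fully open). A call has 1 to 8 rows; each row is the pose to reach, as a shift and turn from the pose measured when the call began; what a row does not reach only later rows make up. A row lasts 1/10 s, in which the tool goes at most 50 mm and 8.59 degrees, less where a joint would pass 70% of its speed; a pose out of reach is approached as far as the arm can. A call with a gripper value outside its range is refused whole. The fingers move at their own pace and stop on an object; the grip force is fixed at half the most. Time passes only in rows, so rows that repeat a pose let the fingers close. It gives the time, the measured TCP pose, the force and the opening at its end, in the units of the state.
- env.observe(): the state, without advancing time (a new reading comes with each control period).
- env.read_camera(name): name is "side" or "top"; returns a dict with "image" (480x640x3 uint8, red, green, blue), "range_z" (480x640 float32, m along the optical axis (not along the pixel's ray), 0 where there is no reading), "mtx" (3x3 intrinsics, pixels), "dist_coeffs" ([k1, k2, p1, p2, k3] as OpenCV has them; the pictures are not rectified), "R" (3x3) and "t" (3): a world point X has camera coordinates R X + t. Camera axes: x right, y down, z forward; pixel columns grow to the right and rows downward; lengths in m; the calibration is good to about 2 mm. A picture is of the moment at which its call begins.
- env.job_done(): hands the job in, once; it reports no verdict.
Trained networks look in the newest picture that a camera, given by its name, has taken for a name from the list of things; names that differ only in an ending like _2 or _b are one class to them, and where a whole thing is asked for, a point or a joint stands for the part that bears it (a point fixed in the world has none). Each returns a list of dicts, best first, with "confidence" (0 to 1); they miss things now and then, are a little off and sometimes report something else, mostly with a low value. They report only what shows in the picture. A call takes as long as a camera call. They do not tell look-alikes from the thing itself.
- env.spot_in(camera, label): "xyz" ([x, y, z] in m, in world coordinates, good to about 4 mm: the middle of the surface that is visible of it).
- env.regions_of(camera, label): "pixels" (480x640 bool, what is visible of it).
The state is a dict: "time_s": time; "q": joint angles; "qd": joint speeds; "tau": joint torques, N m; "tcp_pos": TCP position; "tcp_rot": TCP orientation; "force": force on the tool from outside, world axes, zero at the start; "wrist_torque": the same for the moment, N m; "gripper_width": opening from 0.0 (shut) to 1.0 (fully open).
Only numpy, scipy, OpenCV 4.12 (cv2) and the standard library are available. Lean on these libraries where they do the work, as an engineer would, in place of code of your own. Each camera call takes 0.05 s, during which the arm holds its last target. There are 200 camera calls.

## Task

Swing the clamp bar with the red grip fully open, over to the far side of the rack, to free the three closed bolt tins. Starting at the red-grip end and going along the row, lift each tin straight up clear of the rack for a moment to feel its weight, standing it back in its socket before you lift the next; drop or tip none and leave everything else on the bench alone. Finish still holding the heaviest tin upright in the gripper, with its underside at least 15 cm above the bench, the other two standing in their sockets and the clamp open.

Things in the scene. Friction and masses are not known exactly. Their poses are not given: they have to be found in the camera images.
- rack: Blue steel block fixed to the bench, 90 x 310 x 32 mm (x, y, z), origin at the centre of its underside. Three round sockets, 63 mm across and 20 mm deep (floor 12 mm above the bench), in a row along its y axis at y = +105, 0 and -105 mm, x = 0. A hinged steel clamp bar lies over the tins, and its red grip sticks out past the +y end. The -x side faces the robot, roughly.
- clamp (a joint): Angle of the clamp bar in rad: 0 = shut, with the bar (12 mm thick, centre 100 mm above the bench) across the tin lids 4 mm above them; 1.75 = end stop, swung over the top to the +x (far) side and down behind the block, bar centre 42 mm above the bench. It starts shut or nearly so. The hinge is a little stiff (0.2 N m), so the bar stays where it is left.
- clamp_grip (a point): Centre of the red round grip of the clamp bar, 18 mm thick and 62 mm long along the rack's y axis, from y = 169 to 231 mm in the rack's frame (this point at 200). Nothing is under it; the bar's side arm (10 mm thick) is at y = 163 mm. It moves on an arc of 89 mm radius about clamp_hinge.
- clamp_hinge (a point): Point on the hinge line of the clamp (rack frame x = 40, y = 200, z = 20 mm), level with the grip's middle; the line runs along the rack's y axis and the bar opens by turning about +y (up and over towards +x).
- tin_a: One of three closed metal tins that look alike, round, 56 mm across, 78 mm tall, green band and plain steel lid that does not come off; origin at the centre of its underside, z up. It stands in a rack socket with 3.5 mm of play all round and can be gripped across its round side, best with the fingers on the rack's -x and +x sides. Each weighs 0.25 to 0.8 kg; the heaviest is at least 0.15 kg heavier than the other two.
- tin_b: One of three closed metal tins that look alike, round, 56 mm across, 78 mm tall, green band and plain steel lid that does not come off; origin at the centre of its underside, z up. It stands in a rack socket with 3.5 mm of play all round and can be gripped across its round side, best with the fingers on the rack's -x and +x sides. Each weighs 0.25 to 0.8 kg; the heaviest is at least 0.15 kg heavier than the other two.
- tin_c: One of three closed metal tins that look alike, round, 56 mm across, 78 mm tall, green band and plain steel lid that does not come off; origin at the centre of its underside, z up. It stands in a rack socket with 3.5 mm of play all round and can be gripped across its round side, best with the fingers on the rack's -x and +x sides. Each weighs 0.25 to 0.8 kg; the heaviest is at least 0.15 kg heavier than the other two.
- socket_long: Bystander, to be left alone: steel deep socket standing on end, 30 mm across, 60 mm tall.
- socket_short: Bystander, to be left alone: steel socket standing on end, 36 mm across, 40 mm tall.
- disc: Bystander, to be left alone: blue flap disc lying flat, 115 mm across, 7 mm thick.
- wrench: Bystander, to be left alone: steel wrench, 240 mm long, lying flat.
- screwdriver: Bystander, to be left alone: screwdriver lying flat.
- hammer: Bystander, to be left alone: hammer lying flat.
- jar: Bystander, to be left alone: closed clear jar, 80 mm across, 100 mm tall.
- spray: Bystander, to be left alone: yellow spray can, 60 mm across, 190 mm tall.
There are look-alikes about, which are no part of the job. What is shaped like the tin_c but orange is not meant.

How it is judged:
On the way, in this order (a step that is already met when the one before it is completed fails the run):
1. the clamp bar is swung fully open (past 1.5 rad), all three tins still in their sockets (value of joint clamp above 1.5 rad and z of tin_a in the frame of rack between 0.007 and 0.017 m and z of tin_b in the frame of rack between 0.007 and 0.017 m and z of tin_c in the frame of rack between 0.007 and 0.017 m), for 0.2 s.
2. the tin at the red-grip end is held clear of the rack above its own socket, the other two in theirs (((y of tin_a in the frame of rack between 0.06 and 0.15 m and z of tin_a in the frame of rack above 0.034 m and contact force between the fingers and tin_a above 0.5 N and contact force between rack and tin_a below 0.1 N and z of tin_b in the frame of rack between 0.007 and 0.017 m and z of tin_c in the frame of rack between 0.007 and 0.017 m) or (y of tin_b in the frame of rack between 0.06 and 0.15 m and z of tin_b in the frame of rack above 0.034 m and contact force between the fingers and tin_b above 0.5 N and contact force between rack and tin_b below 0.1 N and z of tin_a in the frame of rack between 0.007 and 0.017 m and z of tin_c in the frame of rack between 0.007 and 0.017 m) or (y of tin_c in the frame of rack between 0.06 and 0.15 m and z of tin_c in the frame of rack above 0.034 m and contact force between the fingers and tin_c above 0.5 N and contact force between rack and tin_c below 0.1 N and z of tin_a in the frame of rack between 0.007 and 0.017 m and z of tin_b in the frame of rack between 0.007 and 0.017 m))), for 0.25 s.
3. the middle tin is held clear of the rack above its own socket, the other two in theirs (((y of tin_a in the frame of rack between -0.045 and 0.045 m and z of tin_a in the frame of rack above 0.034 m and contact force between the fingers and tin_a above 0.5 N and contact force between rack and tin_a below 0.1 N and z of tin_b in the frame of rack between 0.007 and 0.017 m and z of tin_c in the frame of rack between 0.007 and 0.017 m) or (y of tin_b in the frame of rack between -0.045 and 0.045 m and z of tin_b in the frame of rack above 0.034 m and contact force between the fingers and tin_b above 0.5 N and contact force between rack and tin_b below 0.1 N and z of tin_a in the frame of rack between 0.007 and 0.017 m and z of tin_c in the frame of rack between 0.007 and 0.017 m) or (y of tin_c in the frame of rack between -0.045 and 0.045 m and z of tin_c in the frame of rack above 0.034 m and contact force between the fingers and tin_c above 0.5 N and contact force between rack and tin_c below 0.1 N and z of tin_a in the frame of rack between 0.007 and 0.017 m and z of tin_b in the frame of rack between 0.007 and 0.017 m))), for 0.25 s.
4. the tin at the other end is held clear of the rack above its own socket, the other two in theirs (((y of tin_a in the frame of rack between -0.15 and -0.06 m and z of tin_a in the frame of rack above 0.034 m and contact force between the fingers and tin_a above 0.5 N and contact force between rack and tin_a below 0.1 N and z of tin_b in the frame of rack between 0.007 and 0.017 m and z of tin_c in the frame of rack between 0.007 and 0.017 m) or (y of tin_b in the frame of rack between -0.15 and -0.06 m and z of tin_b in the frame of rack above 0.034 m and contact force between the fingers and tin_b above 0.5 N and contact force between rack and tin_b below 0.1 N and z of tin_a in the frame of rack between 0.007 and 0.017 m and z of tin_c in the frame of rack between 0.007 and 0.017 m) or (y of tin_c in the frame of rack between -0.15 and -0.06 m and z of tin_c in the frame of rack above 0.034 m and contact force between the fingers and tin_c above 0.5 N and contact force between rack and tin_c below 0.1 N and z of tin_a in the frame of rack between 0.007 and 0.017 m and z of tin_b in the frame of rack between 0.007 and 0.017 m))), for 0.25 s.
At the end, for the whole second after the job is handed in: A tin is held still, within 0.3 rad of upright, underside over 145 mm above the bench, carried by the fingers alone; the other two stand upright on their socket floors (to 5 mm) and each weighs under 5.4 N on the rack, so the heaviest is the one held; clamp past 1.45 rad (value of joint clamp above 1.45 rad and ((height (world z) of tin_a above 0.145 m and angle between tin_a's own z axis and vertical below 0.3 rad and linear speed of tin_a below 0.03 m/s and contact force between the fingers and tin_a above 1 N and contact force between tin_a and rack below 0.1 N and contact force between tin_a and spray below 0.1 N and contact force between tin_a and tin_b below 0.1 N and contact force between tin_a and tin_c below 0.1 N and z of tin_b in the frame of rack between 0.007 and 0.017 m and angle between each of tin_b, tin_c's own z axis and vertical below 0.1 rad and contact force between rack and tin_b between 1.5 and 5.4 N and z of tin_c in the frame of rack between 0.007 and 0.017 m and contact force between rack and tin_c between 1.5 and 5.4 N) or (height (world z) of tin_b above 0.145 m and angle between tin_b's own z axis and vertical below 0.3 rad and linear speed of tin_b below 0.03 m/s and contact force between the fingers and tin_b above 1 N and contact force between tin_b and rack below 0.1 N and contact force between tin_b and spray below 0.1 N and contact force between tin_b and tin_a below 0.1 N and contact force between tin_b and tin_c below 0.1 N and z of tin_a in the frame of rack between 0.007 and 0.017 m and angle between each of tin_a, tin_c's own z axis and vertical below 0.1 rad and contact force between rack and tin_a between 1.5 and 5.4 N and z of tin_c in the frame of rack between 0.007 and 0.017 m and contact force between rack and tin_c between 1.5 and 5.4 N) or (height (world z) of tin_c above 0.145 m and angle between tin_c's own z axis and vertical below 0.3 rad and linear speed of tin_c below 0.03 m/s and contact force between the fingers and tin_c above 1 N and contact force between tin_c and rack below 0.1 N and contact force between tin_c and spray below 0.1 N and contact force between tin_c and tin_a below 0.1 N and contact force between tin_c and tin_b below 0.1 N and z of tin_a in the frame of rack between 0.007 and 0.017 m and angle between each of tin_a, tin_b's own z axis and vertical below 0.1 rad and contact force between rack and tin_a between 1.5 and 5.4 N and z of tin_b in the frame of rack between 0.007 and 0.017 m and contact force between rack and tin_b between 1.5 and 5.4 N))); the arm keeps its last pose, push and grip.
It fails at once if a tin is dropped (falling faster than 0.7 m/s, out of the fingers) or tipped by more than 0.6 rad (angle between any of tin_a, tin_b, tin_c's own z axis and vertical above 0.6 rad or (linear speed of tin_a above 0.7 m/s and contact force between the fingers and tin_a below 0.05 N) or (linear speed of tin_b above 0.7 m/s and contact force between the fingers and tin_b below 0.05 N) or (linear speed of tin_c above 0.7 m/s and contact force between the fingers and tin_c below 0.05 N)).
It fails at once if another thing on the bench is moved by more than 30 mm (distance of any of socket_long, socket_short, disc, wrench, screwdriver, hammer, jar, spray from where it was at the start of the episode above 0.03 m).
It also fails if it takes over 72 s, if anything falls off the work surface, if the arm or the gripper's body presses on something with over 40 N, if the wrist force passes 120 N, or if a joint passes its speed limit or range.

## Working session

There is one attempt and no reset: what is moved stays moved. The work goes in short steps, Python scripts to look and compute and a shell command to move; the robot and the scene stay as the last step left them, time stands still between calls to the robot, and variables do not carry over. Pictures are saved under pics/ and viewed, about 8 in all and at most 12, crops included, and the job is handed in when it is done.

```bash
ls; mkdir -p pics
python3 - <<'E'
from bench import env
import cv2
s=env.observe(); print({k:s[k] for k in('time_s','tcp_pos','tcp_rot','force','gripper_width')})
for c in('top','side'):
    r=env.read_camera(c); cv2.imwrite(f'pics/{c}0.png',r['image'][:,:,::-1])
    for l in('rack','clamp_grip','tin_a'):
        for d in env.spot_in(c,l): print(c,l,[round(float(v),4) for v in d['xyz']],round(d['confidence'],2))
E
```

```text
pics
{'time_s': 0.0, 'tcp_pos': array([ 0.17596488, -0.57317418,  0.30281626]), 'tcp_rot': array([ 2.06190424,  0.3112656 , -2.06221394]), 'force': array([-0.08201648, -0.20327049, -0.89332433]), 'gripper_width': 0.9996128171863337}
top clamp_grip [0.4597, 0.0075, 0.1071] 0.63
top tin_a [0.4484, -0.0303, 0.089] 0.82
top tin_a [0.4267, 0.0766, 0.0948] 0.73
top tin_a [0.3155, 0.1359, 0.0774] 0.66
top tin_a [0.4684, -0.1311, 0.0928] 0.54
side rack [0.456, -0.1091, 0.032] 0.88
side rack [0.4785, -0.0813, 0.1055] 0.42
side clamp_grip [0.4794, -0.0824, 0.1046] 0.67
side tin_a [0.4255, 0.0523, 0.0722] 0.84
side tin_a [0.3102, 0.1228, 0.0524] 0.73
side tin_a [0.4505, -0.0463, 0.0661] 0.69
side tin_a [0.4749, -0.1481, 0.072] 0.6
```

View pics/top0.png

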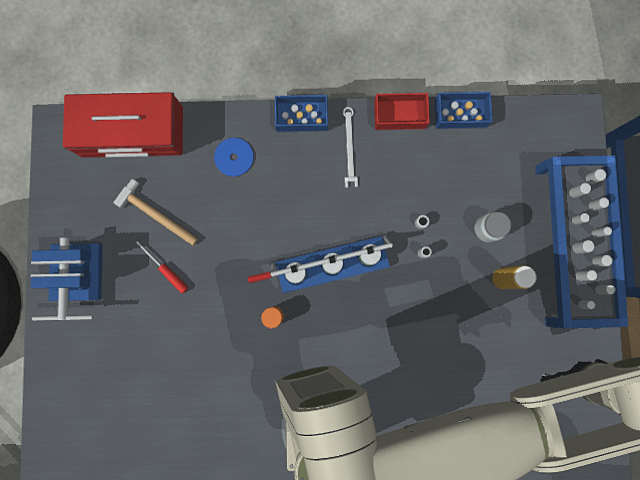

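View pics/side0.png

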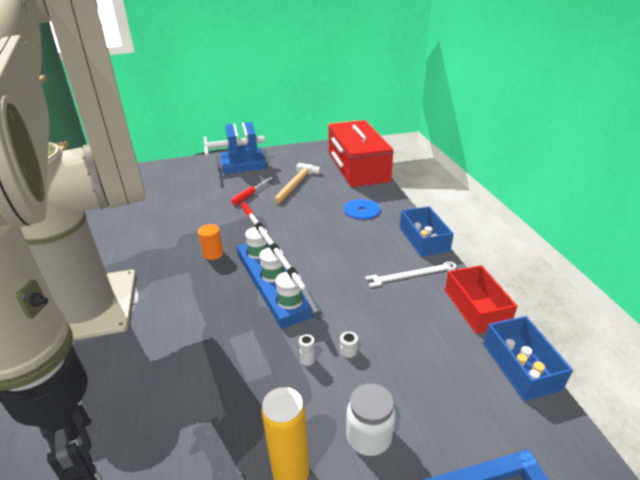

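Top view: red grip at (260,278). There are four tin-shaped things: rack tins at (295,270), (333,263) and (370,254), and an orange one at (271,318). The three green-banded ones in the rack fit, because they stand under the clamp bar. The orange one is the look-alike. The small sockets are at (425,252) and (423,221), off the -y end. Next I measure precisely and confirm in one crop.

```bash
cat > h.py <<'E'
from bench import env
import numpy as np, cv2
def cloud(r):
    h,w=r['range_z'].shape
    u,v=np.meshgrid(np.arange(w),np.arange(h))
    p=cv2.undistortPoints(np.stack([u,v],-1).reshape(-1,1,2).astype(np.float64),r['mtx'],r['dist_coeffs']).reshape(h,w,2)
    z=r['range_z'].astype(float)
    X=np.dstack([p[...,0]*z,p[...,1]*z,z])
    W=(X-r['t'])@r['R']; W[z==0]=np.nan
    return W
E
python3 - <<'E'
from h import *
np.set_printoptions(precision=4,suppress=True)
for c in('top','side'):
    r=env.read_camera(c);W=cloud(r);im=r['image'];hsv=cv2.cvtColor(im,cv2.COLOR_RGB2HSV)
    near=(W[...,0]>.3)&(W[...,0]<.6)&(abs(W[...,1])<.35)
    red=near&((hsv[...,0]<5)|(hsv[...,0]>174))&(hsv[...,1]>150)&(W[...,2]>.06)
    P=W[red];print(c,'red',len(P),P.mean(0),P.min(0),P.max(0),np.percentile(P,[5,95],axis=0))
    blue=near&(abs(hsv[...,0].astype(int)-110)<12)&(hsv[...,1]>120)&(abs(W[...,2]-.032)<.006)
    P=W[blue][:,:2].astype(np.float32);rc=cv2.minAreaRect(P*1000);print('blue',len(P),rc,W[blue][:,2].mean())
    for d in env.regions_of(c,'tin_a'):
        m=d['pixels']; q=W[m]; q=q[np.isfinite(q).all(1)]
        L=q[abs(q[:,2]-.09)<.006]; cc=cv2.minEnclosingCircle((L[:,:2]*1000).astype(np.float32)) if len(L)>5 else None
        print('tin',d['confidence'],L.mean(0),len(L),cc)
    for n in('socket_long','socket_short','spray'):
        print(n,[(np.round(x['xyz'],3),round(x['confidence'],2)) for x in env.spot_in(c,n)][:2])
    if c=='top': cv2.imwrite('pics/crop1.png',cv2.resize(im[190:350,210:450,::-1],None,fx=3.3,fy=3.3,interpolation=cv2.INTER_CUBIC))
E
```

```text
top red 129 [0.4213 0.1688 0.1106] [0.4082 0.139  0.0979] [0.4336 0.1988 0.1191] [[0.4118 0.1424 0.1046]
 [0.4311 0.1958 0.1166]]
blue 1786 ((456.22509765625, -28.628768920898438), (89.50927734375, 309.3344421386719), 12.63718032836914) 0.031471393603787444
tin 0.66 [ 0.4728 -0.1331  0.0891] 191 ((479.1544189453125, -131.85305786132812), 27.248395919799805)
tin 0.6 [0.3148 0.1286 0.0847] 9 ((310.5577697753906, 134.6634979248047), 22.883108139038086)
tin 0.54 [ 0.4477 -0.0282  0.0893] 157 ((456.14459228515625, -27.113489151000977), 26.000995635986328)
tin 0.48 [0.4243 0.0713 0.0896] 164 ((430.958251953125, 72.79229736328125), 26.664794921875)
socket_long [(array([ 0.485, -0.287,  0.06 ]), 0.44)]
socket_short [(array([ 0.571, -0.285,  0.04 ]), 0.45)]
spray [(array([ 0.403, -0.492,  0.178]), 0.87)]
side red 70 [0.4205 0.1658 0.1119] [0.4094 0.1364 0.1047] [0.4322 0.1927 0.116 ] [[0.4116 0.1409 0.106 ]
 [0.4294 0.1912 0.115 ]]
blue 1031 ((451.3218078613281, -32.07635498046875), (79.7002944946289, 312.77215576171875), 12.75509262084961) 0.03199303665462271
tin 0.75 [ 0.4506 -0.0365  0.0899] 203 ((456.905517578125, -30.450830459594727), 28.393917083740234)
tin 0.65 [0.4284 0.0661 0.0899] 178 ((433.2725830078125, 71.66438293457031), 29.03429412841797)
tin 0.58 [ 0.4731 -0.1401  0.0899] 265 ((478.1030578613281, -134.9785614013672), 28.125661849975586)
tin 0.55 [nan nan nan] 0 None
socket_long [(array([ 0.484, -0.299,  0.044]), 0.64)]
socket_short [(array([ 0.572, -0.307,  0.034]), 0.72)]
spray [(array([ 0.403, -0.539,  0.155]), 0.76)]<stdin>:13: RuntimeWarning: Mean of empty slice.
  ret = um.true_divide(
```

View pics/crop1.png

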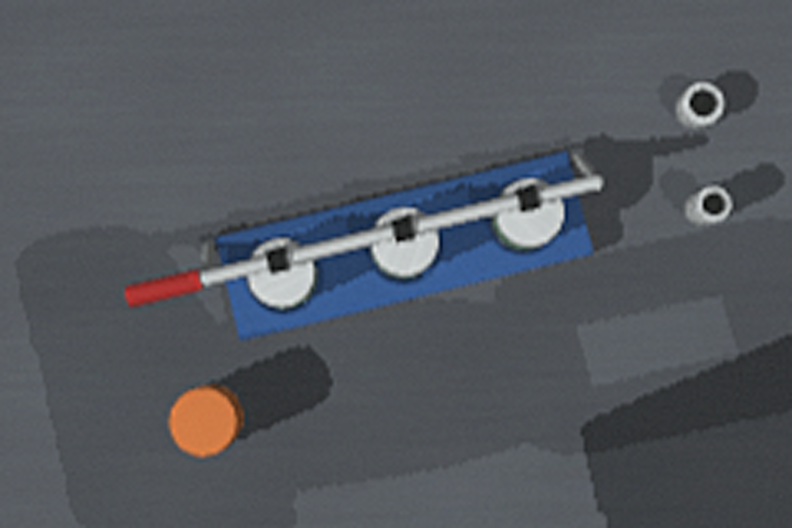

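The crop confirms it: grip at (160,288), silver-lidded tins at (280,275), (405,240) and (530,213). The orange thing at (205,420) stands outside the rack and is excluded. Rack centre is (0.456,-0.029) with yaw 12.6°; the clamp is at about 0.1 rad.

Run:
```python
from h import *
from scipy.spatial.transform import Rotation as R
s=env.observe();M=R.from_rotvec(s['tcp_rot']).as_matrix();print(M.round(3))
y=M[:,1];a=np.degrees(np.arctan2(y[1],y[0]));print('jaw yaw',a,'turn',(12.64-a+90)%180-90)
for f in(lambda a:None,):pass
h=np.array([.4515,.1753,.02]);ex=np.array([.9758,.2188,0])
for c in np.arange(.1,1.76,.15):
    l=c-.453; print(round(c,2),h+.089*(np.sin(l)*ex+np.array([0,0,np.cos(l)])))
```

```text
[[ 0.     0.293 -0.956]
 [-0.    -0.956 -0.293]
 [-1.     0.    -0.   ]]
jaw yaw -72.94046526190547 turn 85.58046526190549
0.1 [0.42147602 0.16856783 0.10351224]
0.25 [0.43399106 0.17137403 0.10717249]
0.4 [0.44689931 0.1742684  0.10887503]
0.55 [0.45991088 0.17718594 0.10858163]
0.7 [0.47273356 0.18006112 0.10629887]
0.85 [0.48507938 0.18282938 0.10207803]
1.0 [0.49667108 0.18542854 0.0960139 ]
1.15 [0.50724834 0.18780024 0.08824265]
1.3 [0.5165736  0.18989121 0.07893883]
1.45 [0.52443746 0.19165449 0.06831136]
1.6 [0.5306633  0.19305049 0.05659893]
1.75 [0.5351113  0.19404785 0.04406456]
```

```bash
python3 -m inch '[0.04,0.05,0.01,0,0,8,0.5, 0.08,0.09,0.02,0,0,16,0.5, 0.12,0.13,0.02,0,0,24,0.5, 0.16,0.17,0.02,0,0,32,0.5, 0.2,0.21,0.02,0,0,40,0.5, 0.23,0.25,0.02,0,0,45,0.5, 0.245,0.29,0.02,0,0,50,0.5, 0.245,0.3,0.02,0,0,50,0.5]' && python3 -c "
from bench import env;print(env.observe())"
```

```text
time_s: 1.7
tcp_pos: [0.4223, -0.2714, 0.324]
tcp_rot: [1.495, 0.995, -1.494]
force: [1.0, -0.2, 0.3]
gripper_width: 0.503
{'time_s': 1.7, 'q': array([-6.73596917e-01, -1.45462471e-01,  1.72617448e+00,  4.77440091e-04,
        1.56045386e+00, -2.77373501e-01]), 'qd': array([ 0.77979449, -0.24160304,  0.22104119, -0.00651187,  0.02222289,
        0.85090306]), 'tau': array([-5.17107546e+00, -4.16369498e+01, -5.08144319e+01, -9.48385332e-05,
        1.41608957e-01, -2.86678657e+00]), 'tcp_pos': array([ 0.42233696, -0.27139134,  0.32401776]), 'tcp_rot': array([ 1.49524827,  0.99469729, -1.49419817]), 'force': array([ 1.04573869, -0.18153592,  0.25661562]), 'wrist_torque': array([0.05206635, 0.00578311, 0.03094468]), 'gripper_width': 0.5030564254512199}
```

```bash
cat > w.py <<'E'
from h import *
from scipy.spatial.transform import Rotation as R
import sys
def st():
    s=env.observe();M=R.from_rotvec(s['tcp_rot']).as_matrix();y=M[:,1]
    a=np.degrees(np.arctan2(y[1],y[0]));a=(12.64-a+90)%180-90
    tilt=np.cross(M[:,0],[0,0,-1])*57.3
    print('t',round(s['time_s'],2),'tcp',s['tcp_pos'].round(4),'turnleft',round(a,2),'tiltfix',tilt.round(2),'F',np.round(s['force'],2),'w',round(s['gripper_width'],3),'q',s['q'].round(2))
    return s
if __name__=='__main__':
    s=st()
    if len(sys.argv)>1: print('go',(np.array(eval(sys.argv[1]))-s['tcp_pos']).round(4))
E
python3 -m inch '[0,0.05,0,0,0,5,0.5, 0,0.1,0,0,0,10,0.5, 0,0.15,0,0,0,15,0.5, 0,0.2,0,0,0,20,0.5, 0,0.25,-0.01,0,0,25,0.5, 0,0.3,-0.02,0,0,30,0.5, 0,0.35,-0.03,0,0,32,0.5, 0,0.38,-0.04,0,0,33,0.5]' && python3 -m inch '[0,0.02,-0.01,0,0,0,0.5, 0,0.04,-0.02,0,0,0,0.5, 0,0.04,-0.02,0,0,0,0.5,0,0.04,-0.02,0,0,0,0.5]'; python3 w.py '[.421,.1686,.152]'
```

```text
time_s: 2.5
tcp_pos: [0.4219, 0.1114, 0.2842]
tcp_rot: [1.075, 1.289, -1.072]
force: [0.7, -0.6, -0.0]
gripper_width: 0.5
time_s: 2.9
tcp_pos: [0.4218, 0.1514, 0.2642]
tcp_rot: [1.074, 1.29, -1.071]
force: [0.1, 0.5, 0.8]
gripper_width: 0.5
t 2.9 tcp [0.4218 0.1514 0.2642] turnleft 2.1 tiltfix [-0.04  0.09  0.  ] F [0.07 0.5  0.79] w 0.5 q [ 0.23 -0.27  1.95  0.    1.47  0.05]
go [-0.0008  0.0172 -0.1122]
```

```bash
python3 -m inch '[-0.001,0.02,-0.02,0,0,2.1,0.5, -0.001,0.02,-0.04,0,0,2.1,0.5, -0.001,0.02,-0.06,0,0,2.1,0.5, -0.001,0.02,-0.08,0,0,2.1,0.5, -0.001,0.02,-0.1,0,0,2.1,0.5, -0.001,0.02,-0.112,0,0,2.1,0.5, -0.001,0.02,-0.112,0,0,2.1,0.4, -0.001,0.02,-0.112,0,0,2.1,0.4]';  python3 - <<'E'
from h import *
import w; w.st()
a=env.read_camera('side')['image'][150:330,170:350];b=env.read_camera('top')['image'][200:320,200:380]
o=np.hstack([cv2.resize(a,(400,400)),cv2.resize(b,(400,267)) if 0 else cv2.copyMakeBorder(cv2.resize(b,(400,267)),0,133,0,0,0)])
cv2.imwrite('pics/p4.png',o[:,:,::-1])
E
```

```text
time_s: 3.7
tcp_pos: [0.4213, 0.171, 0.153]
tcp_rot: [1.047, 1.304, -1.044]
force: [-0.6, -0.1, -0.1]
gripper_width: 0.401
t 3.7 tcp [0.4213 0.171  0.153 ] turnleft 0.04 tiltfix [-0.05  0.13  0.  ] F [-0.6  -0.13 -0.11] w 0.401 q [ 0.27 -0.14  2.04  0.    1.24  0.05]
```

View pics/p4.png

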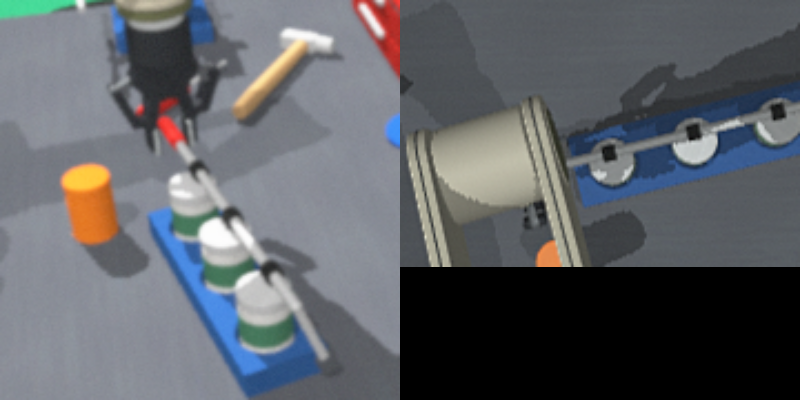

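The crop shows the fingers straddling the red grip at (170,125), with the orange tin clear. Now I swing it along the arc with the grip caged.

```bash
python3 -m inch '[0.0205,0.004,0.003,0,0,0,0.4, 0.0335,0.006,0.005,0,0,0,0.4, 0.0465,0.009,0.005,0,0,0,0.4, 0.059,0.012,0.003,0,0,0,0.4, 0.0715,0.015,-0.002,0,0,0,0.4, 0.083,0.0175,-0.008,0,0,0,0.4, 0.094,0.02,-0.016,0,0,0,0.4, 0.094,0.02,-0.016,0,0,0,0.4]';  python3 w.py '[.5402,.197,.096]'
```

```text
time_s: 4.6
tcp_pos: [0.5166, 0.1915, 0.1378]
tcp_rot: [1.048, 1.303, -1.042]
force: [-0.2, -0.3, 0.2]
gripper_width: 0.401
t 4.6 tcp [0.5166 0.1915 0.1378] turnleft 0.02 tiltfix [-0.08  0.24  0.  ] F [-0.18 -0.29  0.22] w 0.401 q [0.26 0.14 1.79 0.   1.2  0.04]
go [ 0.0236  0.0055 -0.0418]
```

```bash
python3 -m inch '[0.008,0.002,-0.01,0,0,0,0.4, 0.0156,0.0035,-0.0205,0,0,0,0.4, 0.022,0.005,-0.032,0,0,0,0.4, 0.025,0.0055,-0.04,0,0,0,0.4, 0.027,0.006,-0.042,0,0,0,0.4,0.027,0.006,-0.042,0,0,0,0.4]';  python3 - <<'E'
from h import *
import w; w.st()
def red():
  for c in('side','top'):
    r=env.read_camera(c);W=cloud(r);hsv=cv2.cvtColor(r['image'],cv2.COLOR_RGB2HSV)
    m=((hsv[...,0]<5)|(hsv[...,0]>174))&(hsv[...,1]>150)&(W[...,0]>.35)&(W[...,0]<.65)&(W[...,1]>.1)&(W[...,1]<.24)&(W[...,2]>.02)
    P=W[m];print(c,len(P),P.mean(0) if len(P) else '')
red()
a=env.read_camera('side')['image'][150:330,170:350]
cv2.imwrite('pics/p5.png',cv2.resize(a,(500,500))[:,:,::-1])
E
```

```text
time_s: 5.2
tcp_pos: [0.5423, 0.1973, 0.0954]
tcp_rot: [1.046, 1.305, -1.044]
force: [-4.3, -0.9, -2.0]
gripper_width: 0.398
t 5.2 tcp [0.5423 0.1973 0.0954] turnleft 0.01 tiltfix [-0.03  0.06  0.  ] F [-4.31 -0.87 -2.05] w 0.398 q [0.26 0.27 1.73 0.   1.14 0.04]
side 45 [0.53600315 0.18137227 0.05430652]
top 0
```

View pics/p5.png

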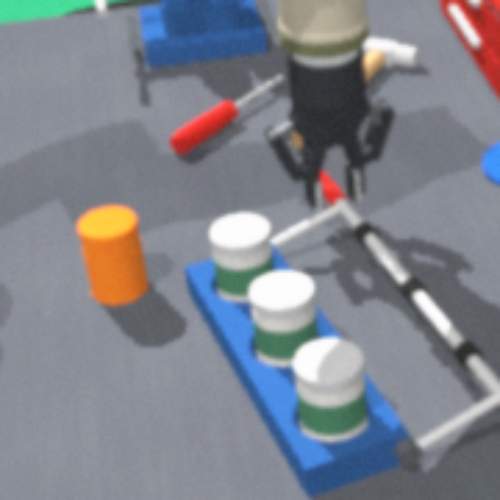

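The bar is down behind the block at (430,300) in the crop, with the grip near z 0.046, so it is fully open at about 1.7 rad. The tins are standing. I back out and re-measure the lids.

```bash
python3 -m inch '[-0.007,-0.0015,0,0,0,0,0.4, -0.007,-0.0015,0.02,0,0,0,0.4, -0.007,-0.0015,0.05,0,0,0,0.5, -0.007,-0.0015,0.09,0,0,0,0.8, -0.02,-0.02,0.13,0,0,0,1, -0.03,-0.03,0.15,0,0,0,1,-0.03,-0.03,0.15,0,0,0,1]';  python3 - <<'E'
from h import *
import w; w.st()
for c in('side','top'):
    r=env.read_camera(c);W=cloud(r)
    for d in env.regions_of(c,'tin_a'):
        m=d['pixels'];m=cv2.dilate(m.astype(np.uint8),np.ones((3,3)))>0;m&=abs(W[...,2]-.09)<.004
        L=(W[m][:,:2]*1000).astype(np.float32)
        if len(L)>60: print(c,d['confidence'],len(L),np.round(cv2.minEnclosingCircle(L)[0],1),np.round(cv2.fitEllipse(cv2.convexHull(L))[0:2],1).tolist() if 1 else '')
E
```

```text
time_s: 6.05
tcp_pos: [0.5138, 0.1669, 0.2509]
tcp_rot: [1.052, 1.298, -1.038]
force: [0.7, 1.0, -0.3]
gripper_width: 1.001
t 6.05 tcp [0.5138 0.1669 0.2509] turnleft 0.05 tiltfix [-0.14  0.61  0.  ] F [ 0.66  1.02 -0.29] w 1.001 q [ 0.22 -0.01  1.73  0.    1.41 -0.  ]
side 0.91 293 [461.2 -67. ] [[454.3, -65.8], [65.2, 135.0]]
side 0.84 350 [ 479.2 -134.5] [[479.6, -134.2], [54.3, 58.9]]
side 0.8 243 [431.1  38.5] [[435.3, 41.7], [60.6, 129.2]]
top 0.62 257 [433.5  74.1] [[433.4, 74.0], [54.2, 54.7]]
top 0.56 249 [ 478.9 -132.4] [[479.4, -131.9], [52.7, 54.8]]
top 0.53 245 [456.8 -28.4] [[456.9, -28.4], [53.2, 54.3]]
```

```bash
python3 -m inch '[-0.03,-0.035,0,0,0,0,1, -0.06,-0.07,0,0,0,0,1, -0.0805,-0.093,0,0,0,0,1,-0.0805,-0.093,-0.02,0,0,0,1,-0.0805,-0.093,-0.04,0,0,0,1,-0.0805,-0.093,-0.04,0,0,0,1]'; python3 w.py '[.4333,.0740,.115]'
```

```text
time_s: 6.85
tcp_pos: [0.429, 0.0743, 0.2002]
tcp_rot: [1.043, 1.311, -1.05]
force: [-0.9, 1.1, -0.3]
gripper_width: 0.999
t 6.85 tcp [0.429  0.0743 0.2002] turnleft 0.02 tiltfix [-0.02 -0.38 -0.  ] F [-0.94  1.07 -0.25] w 0.999 q [ 0.05 -0.25  2.05  0.    1.35 -0.17]
go [ 0.0043 -0.0003 -0.0852]
```

```bash
python3 -m inch '[0.0043,-0.0003,-0.02,0,-0.4,0,1, 0.0043,-0.0003,-0.04,0,-0.4,0,1, 0.0043,-0.0003,-0.06,0,-0.4,0,1, 0.0043,-0.0003,-0.075,0,-0.4,0,1, 0.0043,-0.0003,-0.085,0,-0.4,0,1,0.0043,-0.0003,-0.085,0,-0.4,0,1,0.0043,-0.0003,-0.085,0,-0.4,0,1]'; python3 w.py '[.4333,.0740,.115]'
```

```text
time_s: 7.55
tcp_pos: [0.4336, 0.0742, 0.1157]
tcp_rot: [1.045, 1.306, -1.045]
force: [-0.2, 0.2, 1.0]
gripper_width: 1.002
t 7.55 tcp [0.4336 0.0742 0.1157] turnleft -0.0 tiltfix [-0.02  0.01  0.  ] F [-0.19  0.17  0.96] w 1.002 q [ 0.05 -0.13  2.11  0.    1.16 -0.17]
go [-0.0003 -0.0002 -0.0007]
```

```bash
python3 -m inch '[0,0,0,0,0,0,0.6, 0,0,0,0,0,0,0.5, 0,0,0,0,0,0,0.4, 0,0,0,0,0,0,0.4,0,0,0,0,0,0,0.4,0,0,0,0,0,0,0.4]'; python3 w.py '[.4333,.0740,.115]'
```

```text
time_s: 8.15
tcp_pos: [0.4344, 0.0742, 0.1169]
tcp_rot: [1.046, 1.304, -1.044]
force: [-1.7, -0.1, 6.7]
gripper_width: 0.64
t 8.15 tcp [0.4344 0.0742 0.1169] turnleft 0.0 tiltfix [-0.02  0.12  0.  ] F [-1.66 -0.07  6.67] w 0.64 q [ 0.05 -0.13  2.1   0.    1.16 -0.17]
go [-0.0011 -0.0002 -0.0019]
```

Gripped (opening 0.64). Lifting 40 mm and holding.

```bash
python3 -m inch '[0,0,0.008,0,0,0,0.4, 0,0,0.018,0,0,0,0.4, 0,0,0.028,0,0,0,0.4, 0,0,0.036,0,0,0,0.4, 0,0,0.04,0,0,0,0.4, 0,0,0.04,0,0,0,0.4,0,0,0.04,0,0,0,0.4,0,0,0.04,0,0,0,0.4]'; python3 w.py; python3 -m inch '[0,0,0,0,0,0,0.4,0,0,0,0,0,0,0.4,0,0,0,0,0,0,0.4,0,0,0,0,0,0,0.4]'; python3 w.py; python3 -m inch '[0,0,0,0,0,0,0.4]';python3 - <<'E'
from h import *
import w; w.st()
a=env.read_camera('side')['image'][150:330,170:350]
cv2.imwrite('pics/p6.png',cv2.resize(a,(400,400))[:,:,::-1])
s=env.observe();print(s['tau'],s['force'],s['wrist_torque'])
E
```

```text
time_s: 8.95
tcp_pos: [0.4341, 0.0742, 0.1564]
tcp_rot: [1.046, 1.305, -1.044]
force: [-0.2, 0.6, -3.0]
gripper_width: 0.645
t 8.95 tcp [0.4341 0.0742 0.1564] turnleft 0.0 tiltfix [-0.02  0.07  0.  ] F [-0.16  0.56 -2.96] w 0.645 q [ 0.05 -0.19  2.08  0.    1.25 -0.17]
time_s: 9.35
tcp_pos: [0.434, 0.0742, 0.1563]
tcp_rot: [1.046, 1.305, -1.044]
force: [0.0, -0.0, -2.7]
gripper_width: 0.637
t 9.35 tcp [0.434  0.0742 0.1563] turnleft 0.0 tiltfix [-0.02  0.05  0.  ] F [ 0.02 -0.03 -2.73] w 0.637 q [ 0.05 -0.19  2.08  0.    1.25 -0.17]
time_s: 9.45
tcp_pos: [0.434, 0.0742, 0.1563]
tcp_rot: [1.046, 1.305, -1.044]
force: [0.4, 0.1, -3.3]
gripper_width: 0.646
t 9.45 tcp [0.434  0.0742 0.1563] turnleft 0.0 tiltfix [-0.02  0.05  0.  ] F [ 0.45  0.08 -3.26] w 0.646 q [ 0.05 -0.19  2.08  0.    1.25 -0.17]
[ 3.98051916e-04 -3.78080249e+01 -4.79079580e+01  7.53906461e-04
 -1.31726629e-02  1.99159149e-05] [-0.22897779  0.71794373 -3.23904738] [-0.00783869  0.01763571  0.00111403]
```

View pics/p6.png

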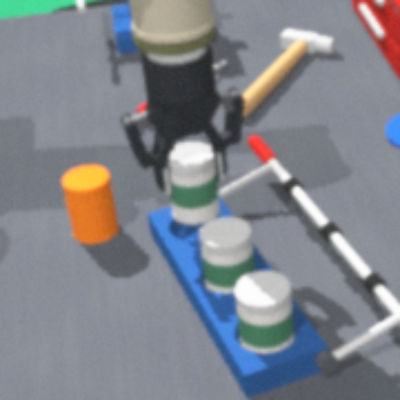

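Tin 1 at (192,180) hangs clear and upright at about 3.1 N. I set it back and go to the middle one.

```bash
python3 -m inch '[0,0,-0.01,0,0,0,0.4, 0,0,-0.02,0,0,0,0.4, 0,0,-0.028,0,0,0,0.4, 0,0,-0.034,0,0,0,0.4, 0,0,-0.0375,0,0,0,0.4, 0,0,-0.0395,0,0,0,0.4,0,0,-0.0395,0,0,0,0.4]'; python3 -m inch '[0,0,0,0,0,0,0.75,0,0,0,0,0,0,0.85,0,0,0,0,0,0,1,0,0,0,0,0,0,1, 0,0,0.02,0,0,0,1, 0,0,0.05,0,0,0,1, 0,0,0.083,0,0,0,1,0,0,0.083,0,0,0,1]'; python3 w.py '[.4568,-.0284,.2]'
```

```text
time_s: 10.2
tcp_pos: [0.4342, 0.0742, 0.117]
tcp_rot: [1.046, 1.305, -1.044]
force: [0.0, -0.2, -3.7]
gripper_width: 0.643
time_s: 11.0
tcp_pos: [0.4369, 0.0744, 0.2052]
tcp_rot: [1.049, 1.298, -1.039]
force: [0.4, -0.6, 0.8]
gripper_width: 1.002
t 11.0 tcp [0.4369 0.0744 0.2052] turnleft -0.0 tiltfix [-0.04  0.54  0.  ] F [ 0.43 -0.6   0.79] w 1.002 q [ 0.05 -0.25  2.03  0.    1.35 -0.17]
go [ 0.0199 -0.1028 -0.0052]
```

```bash
python3 -m inch '[0.007,-0.035,0,0,0.5,0,1, 0.014,-0.07,0,0,0.5,0,1, 0.02,-0.103,-0.003,0,0.5,0,1,0.02,-0.103,-0.005,0,0.5,0,1,0.02,-0.103,-0.005,0,0.5,0,1]'
python3 - <<'E'
from h import *
import w; s=w.st(); print('go',np.array([.4568,-.0284,.115])-s['tcp_pos'])
r=env.read_camera('side');W=cloud(r)
for x,y in((.4333,.074),(.4791,-.132)):
    m=(np.hypot(W[...,0]-x,W[...,1]-y)<.032)&(W[...,2]>.08)&(W[...,2]<.1)
    P=W[m];m2=abs(P[:,2]-np.median(P[:,2]))<.004;P=P[m2];print(len(P),np.median(P[:,2]),cv2.minEnclosingCircle((P[:,:2]*1000).astype(np.float32)))
E
```

```text
time_s: 11.5
tcp_pos: [0.4565, -0.029, 0.1993]
tcp_rot: [1.047, 1.306, -1.046]
force: [0.1, 0.3, 0.5]
gripper_width: 0.997
t 11.5 tcp [ 0.4565 -0.029   0.1993] turnleft 0.12 tiltfix [-0.08 -0.03 -0.  ] F [0.11 0.27 0.46] w 0.997 q [-0.18 -0.19  1.99  0.    1.34 -0.4 ]
go [ 0.000283    0.00059656 -0.08428879]
172 0.09051036457519265 ((437.8282775878906, 71.35079193115234), 29.00104331970215)
345 0.09020888771113203 ((479.83709716796875, -133.60623168945312), 29.067161560058594)
```

Tin 1 is seated (lid at 0.0905). Middle tin next.

```bash
python3 -m inch '[0,0.0006,-0.02,0,0,0,1, 0,0.0006,-0.04,0,0,0,1, 0,0.0006,-0.06,0,0,0,1, 0,0.0006,-0.075,0,0,0,1, 0,0.0006,-0.0843,0,0,0,1, 0,0.0006,-0.0843,0,0,0,1,0,0.0006,-0.0843,0,0,0,1]'; python3 w.py; python3 -m inch '[0,0,0,0,0,0,0.6, 0,0,0,0,0,0,0.5, 0,0,0,0,0,0,0.4, 0,0,0,0,0,0,0.4,0,0,0,0,0,0,0.4,0,0,0,0,0,0,0.4]'; python3 w.py
```

```text
time_s: 12.25
tcp_pos: [0.4567, -0.0273, 0.1156]
tcp_rot: [1.046, 1.307, -1.045]
force: [-0.4, 0.4, 0.2]
gripper_width: 0.998
t 12.25 tcp [ 0.4567 -0.0273  0.1156] turnleft 0.0 tiltfix [-0.08 -0.02 -0.  ] F [-0.41  0.37  0.2 ] w 0.998 q [-0.17 -0.07  2.06  0.    1.16 -0.39]
time_s: 12.85
tcp_pos: [0.4572, -0.0274, 0.1168]
tcp_rot: [1.047, 1.306, -1.044]
force: [-2.4, 0.8, 5.5]
gripper_width: 0.64
t 12.85 tcp [ 0.4572 -0.0274  0.1168] turnleft 0.01 tiltfix [-0.07  0.05  0.  ] F [-2.43  0.79  5.45] w 0.64 q [-0.17 -0.08  2.06  0.    1.16 -0.39]
```

```bash
python3 -m inch '[0,0,0.008,0,0,0,0.4, 0,0,0.018,0,0,0,0.4, 0,0,0.028,0,0,0,0.4, 0,0,0.036,0,0,0,0.4, 0,0,0.04,0,0,0,0.4, 0,0,0.04,0,0,0,0.4,0,0,0.04,0,0,0,0.4,0,0,0.04,0,0,0,0.4]'; python3 w.py; python3 -m inch '[0,0,0,0,0,0,0.4,0,0,0,0,0,0,0.4,0,0,0,0,0,0,0.4,0,0,0,0,0,0,0.4]'
python3 - <<'E'
from h import *
import w; w.st()
r=env.read_camera('side');W=cloud(r);x,y=.4568,-.0284
m=(np.hypot(W[...,0]-x,W[...,1]-y)<.032)&(W[...,2]>.03)&(W[...,2]<.2);P=W[m];print('z range',np.percentile(P[:,2],[2,98]))
print(env.observe()['force'])
E
```

```text
time_s: 13.65
tcp_pos: [0.4568, -0.0273, 0.1562]
tcp_rot: [1.046, 1.307, -1.045]
force: [-0.4, 1.1, -8.0]
gripper_width: 0.64
t 13.65 tcp [ 0.4568 -0.0273  0.1562] turnleft 0.01 tiltfix [-0.08 -0.01 -0.  ] F [-0.42  1.14 -8.  ] w 0.64 q [-0.17 -0.14  2.03  0.    1.25 -0.39]
time_s: 14.05
tcp_pos: [0.4568, -0.0273, 0.1561]
tcp_rot: [1.046, 1.307, -1.045]
force: [-0.6, 0.6, -7.4]
gripper_width: 0.642
t 14.05 tcp [ 0.4568 -0.0273  0.1561] turnleft 0.01 tiltfix [-0.08 -0.02 -0.  ] F [-0.63  0.56 -7.44] w 0.642 q [-0.17 -0.14  2.03  0.    1.25 -0.39]
z range [0.05410966 0.19587695]
[ 0.43829031 -0.51193297 -8.2278914 ]
```

The middle tin is about 7.8 N. I put it back and lift the third.

```bash
python3 -m inch '[0,0,-0.01,0,0,0,0.4, 0,0,-0.02,0,0,0,0.4, 0,0,-0.028,0,0,0,0.4, 0,0,-0.034,0,0,0,0.4, 0,0,-0.0375,0,0,0,0.4, 0,0,-0.04,0,0,0,0.4,0,0,-0.04,0,0,0,0.4]'; python3 -m inch '[0,0,0,0,0,0,0.75,0,0,0,0,0,0,0.85,0,0,0,0,0,0,1,0,0,0,0,0,0,1, 0,0,0.02,0,0,0,1, 0,0,0.05,0,0,0,1, 0,0,0.083,0,0,0,1,0,0,0.083,0,0,0,1]'; python3 w.py '[.4791,-.132,.2]'
```

```text
time_s: 14.8
tcp_pos: [0.4569, -0.0273, 0.1168]
tcp_rot: [1.046, 1.307, -1.045]
force: [-2.9, -0.4, -1.8]
gripper_width: 0.638
time_s: 15.6
tcp_pos: [0.4598, -0.0278, 0.2051]
tcp_rot: [1.048, 1.299, -1.04]
force: [0.6, -0.6, 0.6]
gripper_width: 1.0
t 15.6 tcp [ 0.4598 -0.0278  0.2051] turnleft -0.0 tiltfix [0.01 0.47 0.  ] F [ 0.56 -0.63  0.63] w 1.0 q [-0.17 -0.19  1.99  0.    1.34 -0.39]
go [ 0.0193 -0.1042 -0.0051]
```

```bash
python3 -m inch '[0.007,-0.035,0,0,0.5,0,1, 0.014,-0.07,0,0,0.5,0,1, 0.0193,-0.1045,-0.003,0,0.5,0,1,0.0193,-0.1045,-0.005,0,0.5,0,1,0.0193,-0.1045,-0.005,0,0.5,0,1,0.0193,-0.1045,-0.005,0,0.5,0,1]'; python3 w.py '[.4791,-.132,.115]'
```

```text
time_s: 16.2
tcp_pos: [0.4788, -0.1316, 0.1995]
tcp_rot: [1.045, 1.307, -1.046]
force: [-0.4, 1.3, -0.8]
gripper_width: 0.997
t 16.2 tcp [ 0.4788 -0.1316  0.1995] turnleft -0.01 tiltfix [-0.04 -0.09 -0.  ] F [-0.36  1.3  -0.76] w 0.997 q [-0.37 -0.07  1.89  0.    1.33 -0.59]
go [ 0.0003 -0.0004 -0.0845]
```

```bash
python3 -m inch '[0,0,-0.02,0,0,0,1, 0,0,-0.04,0,0,0,1, 0,0,-0.06,0,0,0,1, 0,0,-0.075,0,0,0,1, 0,0,-0.0845,0,0,0,1, 0,0,-0.0845,0,0,0,1,0,0,-0.0845,0,0,0,1]'; python3 w.py; python3 -m inch '[0,0,0,0,0,0,0.6, 0,0,0,0,0,0,0.5, 0,0,0,0,0,0,0.4, 0,0,0,0,0,0,0.4,0,0,0,0,0,0,0.4,0,0,0,0,0,0,0.4]'; python3 w.py
python3 - <<'E'
from h import *
r=env.read_camera('side');W=cloud(r)
for x,y in((.4333,.074),(.4568,-.0284)):
    m=(np.hypot(W[...,0]-x,W[...,1]-y)<.032)&(W[...,2]>.08)&(W[...,2]<.1)
    P=W[m];P=P[abs(P[:,2]-np.median(P[:,2]))<.004];print(len(P),np.median(P[:,2]),cv2.minEnclosingCircle((P[:,:2]*1000).astype(np.float32)))
E
```

```text
time_s: 16.9
tcp_pos: [0.479, -0.1313, 0.1156]
tcp_rot: [1.045, 1.307, -1.045]
force: [0.0, 0.1, -0.1]
gripper_width: 0.999
t 16.9 tcp [ 0.479  -0.1313  0.1156] turnleft -0.05 tiltfix [-0.03 -0.06 -0.  ] F [ 0.04  0.12 -0.09] w 0.999 q [-0.37  0.03  1.95  0.    1.16 -0.59]
time_s: 17.5
tcp_pos: [0.4797, -0.1316, 0.1168]
tcp_rot: [1.045, 1.305, -1.044]
force: [-2.0, -0.3, 6.1]
gripper_width: 0.644
t 17.5 tcp [ 0.4797 -0.1316  0.1168] turnleft -0.05 tiltfix [0.01 0.02 0.  ] F [-2.01 -0.31  6.13] w 0.644 q [-0.37  0.03  1.95  0.    1.16 -0.59]
221 0.09015828165439782 ((435.4185791015625, 72.54261016845703), 29.488550186157227)
82 0.09054080305790008 ((447.27081298828125, -27.117761611938477), 23.218280792236328)
```

Both other tins are seated. Lifting the third.

```bash
python3 -m inch '[0,0,0.008,0,0,0,0.4, 0,0,0.018,0,0,0,0.4, 0,0,0.028,0,0,0,0.4, 0,0,0.036,0,0,0,0.4, 0,0,0.04,0,0,0,0.4, 0,0,0.04,0,0,0,0.4,0,0,0.04,0,0,0,0.4,0,0,0.04,0,0,0,0.4]'; python3 w.py; python3 -m inch '[0,0,0,0,0,0,0.4,0,0,0,0,0,0,0.4,0,0,0,0,0,0,0.4,0,0,0,0,0,0,0.4]'
python3 - <<'E'
from h import *
import w; w.st()
r=env.read_camera('side')
cv2.imwrite('pics/p7.png',cv2.resize(r['image'][150:350,170:370],(400,400))[:,:,::-1])
print(env.observe()['force'])
E
```

```text
time_s: 18.35
tcp_pos: [0.4793, -0.1314, 0.1562]
tcp_rot: [1.045, 1.306, -1.045]
force: [0.0, -0.4, -4.5]
gripper_width: 0.641
t 18.35 tcp [ 0.4793 -0.1314  0.1562] turnleft -0.05 tiltfix [-0.02 -0.03 -0.  ] F [ 0.04 -0.41 -4.48] w 0.641 q [-0.37 -0.02  1.93  0.    1.24 -0.59]
time_s: 18.75
tcp_pos: [0.4793, -0.1314, 0.1561]
tcp_rot: [1.044, 1.307, -1.045]
force: [0.1, -0.3, -4.5]
gripper_width: 0.643
t 18.75 tcp [ 0.4793 -0.1314  0.1561] turnleft -0.05 tiltfix [-0.02 -0.04 -0.  ] F [ 0.15 -0.25 -4.46] w 0.643 q [-0.37 -0.02  1.93  0.    1.24 -0.59]
[ 0.12757159  0.21242167 -3.26310838]
```

View pics/p7.png

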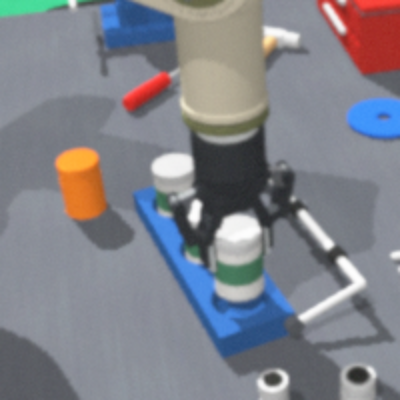

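The third tin at (238,265) hangs clear at about 4.2 N, so the middle one is the heaviest. I put the third back and return to the middle.

```bash
python3 -m inch '[0,0,-0.01,0,0,0,0.4, 0,0,-0.02,0,0,0,0.4, 0,0,-0.028,0,0,0,0.4, 0,0,-0.034,0,0,0,0.4, 0,0,-0.0375,0,0,0,0.4, 0,0,-0.04,0,0,0,0.4,0,0,-0.04,0,0,0,0.4]'; python3 -m inch '[0,0,0,0,0,0,0.75,0,0,0,0,0,0,0.85,0,0,0,0,0,0,1,0,0,0,0,0,0,1, 0,0,0.02,0,0,0,1, 0,0,0.05,0,0,0,1, 0,0,0.083,0,0,0,1,0,0,0.083,0,0,0,1]'; python3 w.py '[.4568,-.0275,.2]'
```

```text
time_s: 19.5
tcp_pos: [0.4794, -0.1315, 0.1169]
tcp_rot: [1.044, 1.307, -1.045]
force: [-4.1, 1.3, 3.1]
gripper_width: 0.644
time_s: 20.3
tcp_pos: [0.4821, -0.1325, 0.2053]
tcp_rot: [1.045, 1.298, -1.041]
force: [0.4, 0.2, 0.2]
gripper_width: 1.0
t 20.3 tcp [ 0.4821 -0.1325  0.2053] turnleft -0.05 tiltfix [0.17 0.42 0.  ] F [0.4  0.16 0.18] w 1.0 q [-0.37 -0.08  1.88 -0.    1.33 -0.59]
go [-0.0253  0.105  -0.0053]
```

```bash
python3 -m inch '[-0.009,0.035,0,0,0.5,0,1, -0.018,0.07,0,0,0.5,0,1, -0.0255,0.1035,-0.003,0,0.5,0,1,-0.0255,0.1035,-0.005,0,0.5,0,1,-0.0255,0.1035,-0.005,0,0.5,0,1,-0.0255,0.1035,-0.005,0,0.5,0,1]'
python3 - <<'E'
from h import *
import w; s=w.st(); print('go',np.array([.4568,-.0275,.115])-s['tcp_pos'])
r=env.read_camera('side');W=cloud(r)
for x,y in((.4333,.074),(.4568,-.0284),(.4791,-.132)):
    m=(np.hypot(W[...,0]-x,W[...,1]-y)<.032)&(W[...,2]>.08)&(W[...,2]<.1)
    P=W[m];P=P[abs(P[:,2]-np.median(P[:,2]))<.004];print(len(P),np.median(P[:,2]),cv2.minEnclosingCircle((P[:,:2]*1000).astype(np.float32)))
E
```

```text
time_s: 20.9
tcp_pos: [0.4568, -0.0296, 0.2001]
tcp_rot: [1.042, 1.305, -1.047]
force: [-0.4, 0.7, 0.2]
gripper_width: 0.999
t 20.9 tcp [ 0.4568 -0.0296  0.2001] turnleft -0.04 tiltfix [ 0.19 -0.08  0.  ] F [-0.41  0.67  0.19] w 0.999 q [-0.17 -0.19  1.99 -0.    1.34 -0.4 ]
go [ 3.54419576e-05  2.09717591e-03 -8.50821921e-02]
171 0.09018146493780614 ((436.1827392578125, 73.08329010009766), 29.083494186401367)
280 0.09010389313508445 ((459.7348937988281, -28.798778533935547), 29.686487197875977)
344 0.09030429104772389 ((482.21075439453125, -133.4156036376953), 29.40039825439453)
```

```bash
python3 -m inch '[0,0.0015,-0.02,0,0,0,1, 0,0.0015,-0.04,0,0,0,1, 0,0.0015,-0.06,0,0,0,1, 0,0.0015,-0.075,0,0,0,1, 0,0.0015,-0.085,0,0,0,1, 0,0.0015,-0.085,0,0,0,1,0,0.0015,-0.085,0,0,0,1]'; python3 w.py; python3 -m inch '[0,0,0,0,0,0,0.6, 0,0,0,0,0,0,0.5, 0,0,0,0,0,0,0.4, 0,0,0,0,0,0,0.3,0,0,0,0,0,0,0.3,0,0,0,0,0,0,0.3]'; python3 w.py
```

```text
time_s: 21.65
tcp_pos: [0.4572, -0.0287, 0.1156]
tcp_rot: [1.043, 1.304, -1.048]
force: [-0.3, 0.1, 0.0]
gripper_width: 1.001
t 21.65 tcp [ 0.4572 -0.0287  0.1156] turnleft 0.03 tiltfix [ 0.19 -0.06  0.  ] F [-0.27  0.13  0.02] w 1.001 q [-0.17 -0.07  2.06 -0.    1.16 -0.39]
time_s: 22.25
tcp_pos: [0.4578, -0.0289, 0.1169]
tcp_rot: [1.043, 1.303, -1.047]
force: [-2.5, -0.4, 6.2]
gripper_width: 0.639
t 22.25 tcp [ 0.4578 -0.0289  0.1169] turnleft 0.03 tiltfix [0.22 0.02 0.  ] F [-2.52 -0.37  6.19] w 0.639 q [-0.17 -0.07  2.05 -0.    1.16 -0.39]
```

```bash
python3 -m inch '[0,0,0.008,0,0,0,0.3, 0,0,0.02,0,0,0,0.3, 0,0,0.035,0,0,0,0.3, 0,0,0.05,0,0,0,0.3, 0,0,0.065,0,0,0,0.3, 0,0,0.08,0,0,0,0.3,0,0,0.095,0,0,0,0.3,0,0,0.11,0,0,0,0.3]'; python3 -m inch '[0,0,0.015,0,0,0,0.3,0,0,0.03,0,0,0,0.3,0,0,0.045,0,0,0,0.3,0,0,0.055,0,0,0,0.3,0,0,0.06,0,0,0,0.3,0,0,0.06,0,0,0,0.3,0,0,0.06,0,0,0,0.3,0,0,0.06,0,0,0,0.3]'; python3 -m inch '[0,0,0,0,0,0,0.3,0,0,0,0,0,0,0.3,0,0,0,0,0,0,0.3,0,0,0,0,0,0,0.3]'
python3 - <<'E'
from h import *
import w; w.st()
r=env.read_camera('side');W=cloud(r)
for x,y in((.4333,.074),(.4791,-.132)):
    m=(np.hypot(W[...,0]-x,W[...,1]-y)<.032)&(W[...,2]>.08)&(W[...,2]<.1)
    P=W[m];P=P[abs(P[:,2]-np.median(P[:,2]))<.004];print(len(P),np.median(P[:,2]),cv2.minEnclosingCircle((P[:,:2]*1000).astype(np.float32)))
hsv=cv2.cvtColor(r['image'],cv2.COLOR_RGB2HSV)
m=(abs(hsv[...,0].astype(int)-75)<15)&(hsv[...,1]>60)&(W[...,2]>.13)&(np.hypot(W[...,0]-.457,W[...,1]+.028)<.05)
print('held band z',np.percentile(W[m][:,2],[2,98]),m.sum())
m=((hsv[...,0]<5)|(hsv[...,0]>174))&(hsv[...,1]>150)&(W[...,0]>.35)&(W[...,0]<.65)&(W[...,1]>.1)&(W[...,1]<.24)&(W[...,2]>.02)
print('grip',W[m].mean(0),m.sum())
cv2.imwrite('pics/p8.png',r['image'][80:400,150:450,::-1])
E
```

```text
time_s: 23.05
tcp_pos: [0.4574, -0.0288, 0.2279]
tcp_rot: [1.043, 1.303, -1.047]
force: [0.5, 0.6, -7.6]
gripper_width: 0.642
time_s: 23.85
tcp_pos: [0.457, -0.0287, 0.2869]
tcp_rot: [1.042, 1.305, -1.048]
force: [-0.2, -0.1, -7.8]
gripper_width: 0.643
time_s: 24.25
tcp_pos: [0.4569, -0.0287, 0.2867]
tcp_rot: [1.042, 1.305, -1.049]
force: [0.7, 0.1, -7.0]
gripper_width: 0.639
t 24.25 tcp [ 0.4569 -0.0287  0.2867] turnleft 0.02 tiltfix [ 0.2  -0.11  0.  ] F [ 0.65  0.09 -7.03] w 0.639 q [-0.17 -0.25  1.89 -0.    1.51 -0.39]
227 0.09038423361958839 ((436.4708557128906, 72.7282485961914), 29.240718841552734)
341 0.09039793881284201 ((481.5534973144531, -132.2601776123047), 29.58844566345215)
held band z [0.20736079 0.51480483] 331
grip [0.53338368 0.18937389 0.05192956] 69
```

View pics/p8.png

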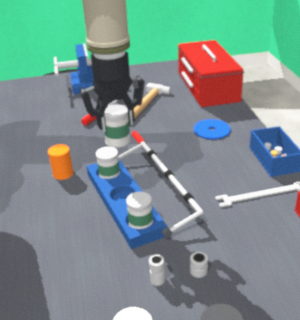

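The middle tin at (118,125) is held upright, about 0.18 m up. The other two stand in their sockets at (107,160) and (139,210), and the bar is open behind the rack.

```bash
python3 -c "
from bench import env;print(env.job_done());s=env.observe();print(s['time_s'],s['force'],s['gripper_width'])"
```

```text
the job is handed in; nothing more can be done
None
the job is handed in; nothing more can be done
```

I swung the clamp fully open, to about 1.7 rad, and left it there. I lifted each tin in turn from the red-grip end and stood it back in its socket before lifting the next. I handed the job in at about 24 s holding the middle tin, the heaviest.

- **Weights felt:** about 3.1 N for the red-grip end tin, 7.8 N for the middle one and 4.2 N for the far one (single readings scattered by up to about 1 N).
- **Held tin:** in the last picture it is upright in the gripper. From the arm position its underside is about 0.18 m above the bench.
- **Other tins and clamp:** both lids measured 0.090 m, so those tins are seated. The red grip's visible surface was at z of about 0.052 m, which means the bar is still fully open.
- **Rest of the bench:** no contact with anything else showed in the force readings or pictures. I did not measure where the bystanders ended up.
- **Check that failed:** measuring the held tin's height from its green band gave an unusable spread (0.21 to 0.51 m), probably because the mask also took in the background or gripper. The 0.18 m therefore rests on the arm position and the picture.

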